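# Set a cam-lock length stop and hold it pinched at the mark

### The arm

A 6-joint arm with a two-finger parallel gripper is mounted at the origin on a cart in front of the work surface, level with it; the furniture and walls round the work are solid. World frame = base frame: x ahead of the robot, y to its left, z up, the work surface at z = 0. Lengths are in m, angles in rad, forces in N, time in s.
With the tool pointing down it reaches from about 0.25 to 0.725 m from the base axis. Payload 9.7 kg.
Tool frame: the origin (TCP) lies midway between the tips of the shut fingers; the grasp point (between the pads) lies 19 mm behind it (manip.pinch_z is the distance from the TCP to the grasp point, in m); z points along the fingers, y is the line along which they close (so a half turn about z gives the same grasp; the last joint's range is limited). The gripper opens to 85 mm and grips with 20 to 120 N. Pads are 22 mm wide; open, the fingers measure 114 mm over their backs; the gripper's body (76 mm by 85 mm) begins 54 mm behind the grasp point. The pads swing forward as they close: fully open they stand 13 mm farther back than shut.
Start: joints at [-1.113, 0.087, 0.176, 1.66, 0, 1.571], TCP at [0.243, -0.493, 0.231] pointing down, gripper open.
Joint ranges: [-3.13, 3.13], [-0.85, 1.81], [-1.15, 1.24], [-2.2, 2.28], [-1.44, 1.52], [-3.14, 3.14]. Speed limits (rad/s): [2.22, 2.22, 2.57, 3.14, 3.14, 3.14].

### API

Orientations are given as a 3x3 rotation matrix whose columns are the frame's x, y, z axes.
In Python, from cell import manip gives the robot as it stands. Calls block until the motion is done:
- manip.move_to(position, orientation): joint-space move of the TCP to a pose.
- manip.servo_line(position, rot=None, vel=0.15, threshold=None): straight line of the TCP; rot=None keeps the orientation; vel is the mean speed in m/s. With threshold (N) it stops when the force on the tool has changed by that much, and returns True; else False.
- manip.set_joints(angles): joint-space move.
- manip.command_gripper(opening): opening from 0.0 (shut) to 1.0 (fully open); the grip force is fixed at half the most; returns when the fingers have stopped.
- manip.dwell(seconds).
- manip.solve_ik(position, orientation): joint angles nearest the present ones, or None.
- manip.read_camera(name): name is "scene" or "top" or "wrist"; returns the picture (400x640x3 uint8, red, green, blue); there is no depth.
- manip.camera_model(name): a dict with "K" (3x3 intrinsics, pixels), "extrinsics" (4x4, takes a point from camera to world coordinates). Camera axes: x right, y up, looking along -z (the intrinsics and any distortion apply to the point x, -y, -z); pixel columns grow to the right and rows downward; lengths in m; the calibration is good to about 2 mm. A picture is of the moment at which its call begins: read the wrist's pose just before it. camera_model takes no time and is no camera call; for the wrist camera it gives the pose at the moment of the call.
A pose or a line that the arm cannot do raises manip.MotionError and nothing moves.
- manip.hand_in(): hands the job in; it is judged then, once.
Readings, each from a call of its own:
- manip.read_time_s(): time.
- manip.read_q(): joint angles.
- manip.read_joint_vel(): joint speeds.
- manip.read_joint_efforts(): joint torques, N m.
- manip.read_eef_pos(): TCP position.
- manip.read_ee_rot(): TCP orientation.
- manip.read_contact_force(): force on the tool from outside, world axes, zero at the start.
- manip.read_moment(): the same for the moment, N m.
- manip.read_finger_gap(): opening from 0.0 (shut) to 1.0 (fully open).
- manip.read_grip_force(): force on a finger pad.
Only numpy, scipy, OpenCV 4.12 (cv2) and the standard library are available. Lean on these libraries where they do the work, as an engineer would, in place of code of your own. Each camera call takes 0.05 s, during which the arm holds its last target. There are 200 camera calls.

### The job

Thread the brass bush all the way down onto the upright pin of the green length stop and let go of it. Then, with the red cam lever still open, push the spring-loaded slide along until its orange pointer stands at the yellow mark, and pinch the lever fully closed against the upright finger plate with the pointer kept on the mark. The job finishes while you are still holding it there: do not let go, because a workmate tightens the lock screw next; leave the other things on the table alone.

Things in the scene. Friction and masses are not known exactly. Their poses are not given: they have to be found in the camera images.
- stop_base: green base plate of the length stop, 84 x 230 x 12 mm, bolted to the table. Origin on its underside; x points across it away from the robot, y along it (the slide direction, to the robot's left), z up. The plate reaches x +-42 mm, y -110 to +120 mm; a spring bracket 42 mm high stands at the y -103 mm end
- stop_leg (a joint): travel of the grey and aluminium slide along the base's +y (m): 0 at rest at its spring end, up to 0.095. A spring pulls it back towards 0 all the time, with about 2.7 N at 0 rising by 2 N per 0.1 m, whether the lever is open or shut; let go and it returns to 0
- pinch (a point): point on the slide midway between finger plate and closed lever, 66 mm above the table, axes as the base. The upright aluminium plate (7 mm thick) stands at x +5 to +12 mm, y -26 to +30 mm, z -30 to +18 mm from here. At its +y end a 6 mm thick wing (y +24 to +30 mm) sticks out to x +47 mm: a finger beside the plate on its +x side can push the slide to +y by the wing. Below z -30 mm is the slide block
- cam_lever (a joint): angle of the red cam lever on the slide (rad): 0 = closed, parallel to the finger plate; grows to 0.55 as it swings open towards the robot (-x). Stands open at 0.3 to 0.45 at the start. Stiff hinge on a vertical axis, about 3 N at the pad's middle, stays where it is put
- lever_end (a point): free end of the red lever pad, on its outer face at mid height. The pad is 7 mm thick, 50 mm long, z -23 to +13 mm from the pinch point. It is hinged on a vertical post (18 mm thick) at x -10, y -26 mm from the pinch point; this end is 55 mm from the hinge. Closed, the pad is parallel to the plate at x -12 to -5 mm from the pinch point, so the pair is 24 mm thick over its outer faces
- pin_foot (a point): foot of the steel pin on the slide: centre of the round seat (54 mm across, 26 mm above the table) on which the bush must rest, 80 mm to +y of the pinch point. The pin is 20 mm thick and 34 mm high with a tapered tip; z up
- pointer (a point): tip of the small orange pointer on the robot's side of the slide; moves with the slide
- mark (a point): the length mark: line of the yellow clip on the robot's side edge of the base, its y along the slide direction. The pointer is at the mark when both have the same y in the base's frame
- bush: brass bush, a loose plain ring 56 mm across, 27 mm bore, 28 mm high, 0.1 to 0.2 kg, lying flat; origin at the centre of its underside
- ring_thin: bystander: grey steel ring 68 mm across, 15 mm high, origin at the centre of its underside
- ring_thick: bystander: grey steel ring 60 mm across, 20 mm high, origin at the centre of its underside
- offcut: bystander: wooden offcut 50 x 110 x 32 mm, origin at the centre of its underside
- tape_measure: bystander: yellow pocket tape measure 36 x 78 x 61 mm, origin at the centre of its underside
- setting_block: bystander: pale setting block with a black knob, 40 x 60 x 46 mm, origin at the centre of its underside
- pencil: bystander: red pencil 118 mm long, 8 mm thick, origin at its middle

How it is judged:
By the outcome, as a careful person would: the job done as asked, in the order asked, and still so for the second after the job is handed in, while the arm keeps its last pose, push and grip.
It also fails if it takes over 48 s, if anything falls off the work surface, if the arm or the gripper's body presses on something with over 40 N, if the wrist force passes 120 N, or if a joint passes its speed limit or range.

## Working session

There is one attempt and no reset: what is moved stays moved. The work goes in short steps, each a Python script; the robot and the scene stay as the last script left them, time stands still between calls to the robot, and variables do not carry over. Pictures are saved under pics/ and viewed, at most 10 in all, crops included, and the job is handed in when it is done.

```bash
ls; mkdir -p pics; python3 - <<'E'
from cell import manip
import cv2,numpy as np
for n in("scene","top"):
    im=manip.read_camera(n); cv2.imwrite(f"pics/{n}0.png",cv2.cvtColor(cv2.resize(im,(800,500),interpolation=cv2.INTER_CUBIC),cv2.COLOR_RGB2BGR))
    cv2.imwrite(f"pics/raw_{n}0.png",cv2.cvtColor(im,cv2.COLOR_RGB2BGR))
    m=manip.camera_model(n);print(n,m)
print(manip.camera_model("wrist"),manip.read_time_s(),manip.read_ee_rot(),manip.pinch_z)
E
```

```text
pics
scene {'K': array([[494.38250045,   0.        , 322.57563162],
       [  0.        , 494.38250045, 206.55544342],
       [  0.        ,   0.        ,   1.        ]]), 'extrinsics': array([[-0.79273914,  0.32376348, -0.51647058, -0.11190603],
       [-0.60954122, -0.41421133,  0.67593526,  0.86358675],
       [ 0.00491518,  0.85065045,  0.52570872,  0.76835621],
       [ 0.        ,  0.        ,  0.        ,  1.        ]])}
top {'K': array([[427.06794093,   0.        , 321.55963678],
       [  0.        , 427.06794093, 203.21114858],
       [  0.        ,   0.        ,   1.        ]]), 'extrinsics': array([[ 0.00802913,  0.99858389, -0.05259037,  0.53162047],
       [-0.9996456 ,  0.00668054, -0.02576905, -0.05658257],
       [-0.02538122,  0.05277863,  0.99828363,  1.05532207],
       [ 0.        ,  0.        ,  0.        ,  1.        ]])}
{'K': array([[349.99424371,   0.        , 319.36426657],
       [  0.        , 349.99424371, 198.61306847],
       [  0.        ,   0.        ,   1.        ]]), 'extrinsics': array([[ 0.44296998,  0.85087486,  0.28247047,  0.31489109],
       [-0.89653398,  0.42114683,  0.13733963, -0.45753824],
       [-0.0021027 , -0.31408171,  0.94939363,  0.3733898 ],
       [ 0.        ,  0.        ,  0.        ,  1.        ]])} 0.1 [[ 8.97021194e-01  4.41987180e-01 -5.57897138e-04]
 [ 4.41987532e-01 -8.97020517e-01  1.10198609e-03]
 [-1.33814570e-05 -1.23508845e-03 -9.99999237e-01]] 0.0187
```

View pics/top0.png

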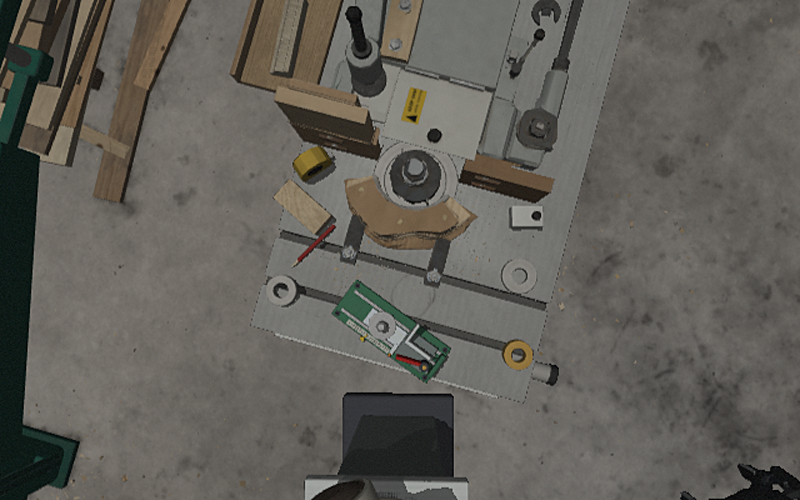

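View pics/scene0.png

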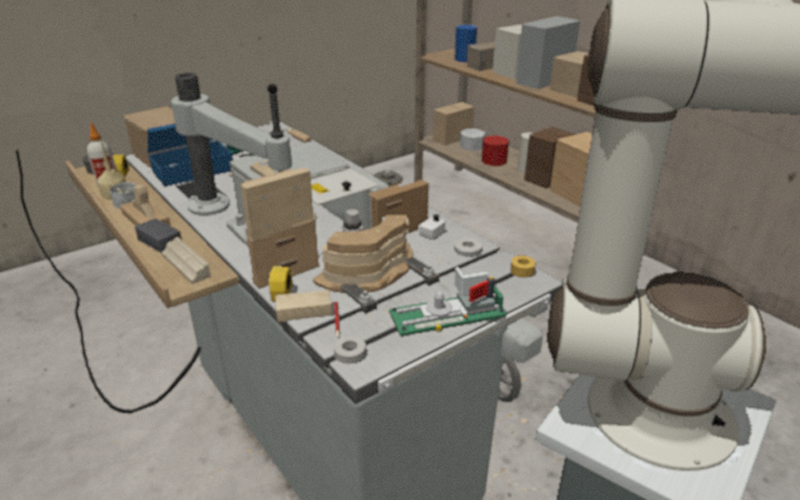

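```bash
cat > h.py <<'E'
from cell import manip
import cv2,numpy as np
def ray(m,px,z):
    K,E=m["K"],m["extrinsics"]
    d=np.linalg.solve(K,[px[0],px[1],1.]); d=E[:3,:3]@(d*[1,-1,-1]); o=E[:3,3]
    return o+d*(z-o[2])/d[2]
def proj(m,p):
    E=m["extrinsics"]; c=E[:3,:3].T@(np.asarray(p,float)-E[:3,3]); q=m["K"]@(c*[1,-1,-1]); return q[:2]/q[2]
def R(a):  # tool down, tool x at yaw a
    c,s=np.cos(a),np.sin(a); return np.array([[c,s,0],[s,-c,0],[0,0,-1.]])
def snap(name,cam="wrist",crop=None,s=1.25):
    m=manip.camera_model(cam); im=cv2.cvtColor(manip.read_camera(cam),cv2.COLOR_RGB2BGR)
    np.savez(f"pics/{name}.npz",**m); cv2.imwrite(f"pics/raw_{name}.png",im)
    if crop: x0,y0,x1,y1=crop; im=im[y0:y1,x0:x1]
    cv2.imwrite(f"pics/{name}.png",cv2.resize(im,None,fx=s,fy=s,interpolation=cv2.INTER_CUBIC)); return m
E
python3 - <<'E'
from h import *
m=manip.camera_model("top")
P=lambda u,v,z:ray(m,(u*.8,v*.8),z)
print("bush",P(517,354,.028),"pin",P(384,325,.06))
a=[P(*q,.012) for q in((357,281),(333,315),(425,380),(450,345))];print(np.array(a))
d=a[1]-a[2]+a[0]-a[3];print(np.arctan2(d[1],d[0]))
c=np.mean(a,axis=0)
for yaw in(.96,.96-np.pi): print(manip.solve_ik([c[0],c[1],.2],R(yaw)),manip.solve_ik([c[0],c[1],.06],R(yaw)))
E
```

```text
bush [ 0.3971173  -0.25008256  0.028     ] pin [0.45188646 0.00137854 0.06      ]
[[ 0.53311896  0.05790407  0.012     ]
 [ 0.46645283  0.10404695  0.012     ]
 [ 0.34320354 -0.07614419  0.012     ]
 [ 0.41082789 -0.12411533  0.012     ]]
0.9750611537086074
[-0.02184212 -0.18787004 -0.14830649  1.61035988  0.          2.15975053] [-0.02184212 -0.17877312 -0.41068105  1.3388884   0.          2.15975053]
[-0.02184212 -0.18787004 -0.14830649  1.61035988  0.         -0.98184212] [-0.02184212 -0.17877312 -0.41068105  1.3388884   0.         -0.98184212]
```

```bash
python3 - <<'E'
from h import *
try: manip.move_to([.397,-.25,.2],R(.975))
except Exception as e: print(e)
snap("w_bush")
manip.move_to([.445,-.0,.2],R(.975))
snap("w_stop",crop=(0,0,640,400))
print(manip.read_time_s(),manip.read_eef_pos())
E
```

```text
2.3167 [ 0.44511957 -0.00121088  0.1999868 ]
```

View pics/w_stop.png

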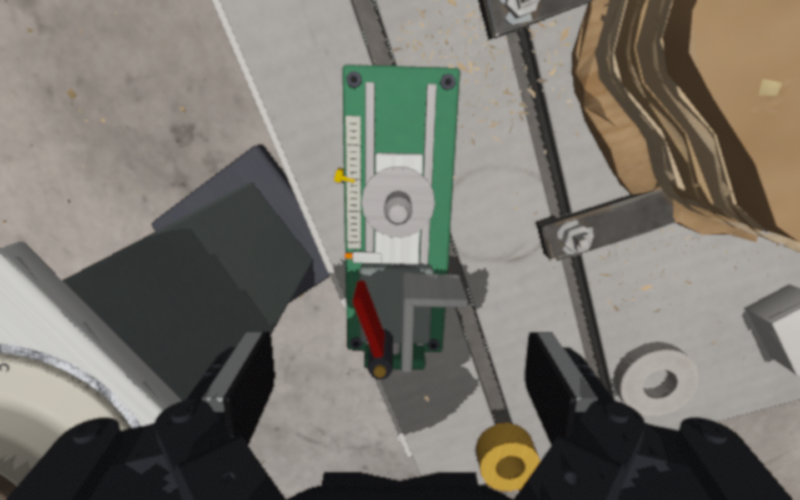

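View pics/w_bush.png

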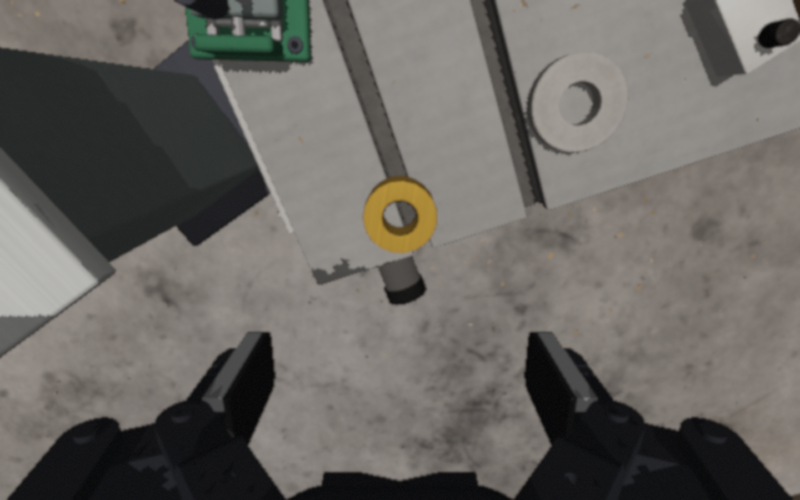

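```bash
python3 - <<'E'
from h import *
im=cv2.imread("pics/raw_w_stop.png")[120:310,250:400]
cv2.imwrite("pics/crop1.png",cv2.resize(im,None,fx=3.1,fy=3.1,interpolation=cv2.INTER_CUBIC))
E
```

```text
(no output)
```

View pics/crop1.png

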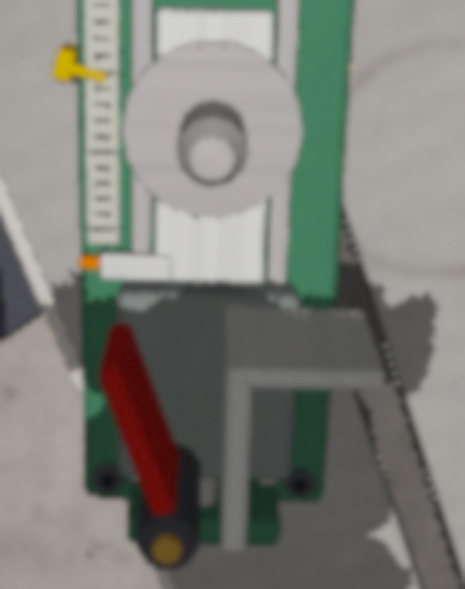

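```bash
cat >> h.py <<'E'
E
python3 - <<'E'
from h import *
m=dict(np.load("pics/w_stop.npz")); mb=dict(np.load("pics/w_bush.npz"))
C=lambda x,y,z:ray(m,(250+x/3.1,120+y/3.1),z)
W=lambda u,v,z,mm=m:ray(mm,(u*.8,v*.8),z)
a=np.array([W(344,66,.012),W(459,69,.012),W(442,351,.012),W(347,351,.012)])
print("corners",a.round(4),[np.linalg.norm(a[i]-a[i-1]).round(4) for i in range(4)])
for i,j in((0,3),(1,2)): d=a[i]-a[j];print(np.arctan2(d[1],d[0]))
d=a[1]-a[0];print("x edge yaw",np.arctan2(d[1],d[0])+np.pi/2)
print("wing top edge: ",end="");
p=C(247,380,.084);q=C(383,380,.084);print(p,q,np.arctan2(*(q-p)[[1,0]])+np.pi/2)
d=(C(240,380,.084)-C(232,548,.084));print("plate yaw",np.arctan2(d[1],d[0]))
print("seat",C(213,128,.026),"pintip",C(212,158,.060))
th=np.arctan2(*(a[0]-a[3]+a[1]-a[2])[[1,0]])
th=.965
ex=np.array([np.sin(th),-np.cos(th),0]);ey=np.array([np.cos(th),np.sin(th),0])
s=C(212,158,.06)
f=lambda p:np.round([(p-s)@ex,(p-s)@ey],4)
for n,p in dict(seat=C(213,128,.026),ptr12=C(80,263,.012),ptr20=C(80,263,.02),ptr30=C(80,263,.03),mark12=C(105,77,.012),mk2=C(80,68,.012),clip=C(65,65,.012),
 tick1=C(94,151,.012),tick2=C(115,152,.012),leverend=C(108,370,.079),levertop=C(122,327,.079),post=C(167,549,.085),plate1=C(232,548,.084),wingc=C(383,388,.084)).items(): print(n,f(p))
print("bush",W(400,215,.028,mb),W(400,214,.028,mb))
E
```

```text
corners [[ 0.4718  0.1085  0.012 ]
 [ 0.5374  0.0617  0.012 ]
 [ 0.4066 -0.1225  0.012 ]
 [ 0.3387 -0.0765  0.012 ]] [np.float64(0.2278), np.float64(0.0806), np.float64(0.2258), np.float64(0.082)]
0.9470419914430963
0.9531997097949276
x edge yaw 0.9510738067455048
wing top edge: [ 0.42764191 -0.04057228  0.084     ] [ 0.45714579 -0.06055292  0.084     ] 0.9755226303200292
plate yaw 0.9391865773539291
seat [0.45082594 0.00970559 0.026     ] pintip [0.45021615 0.00914462 0.06      ]
seat [0.0002 0.0008]
ptr12 [-0.0423 -0.047 ]
ptr20 [-0.0413 -0.0442]
ptr30 [-0.04   -0.0407]
mark12 [-0.033   0.0133]
mk2 [-0.0405  0.016 ]
clip [-0.0451  0.0168]
tick1 [-0.0369 -0.0099]
tick2 [-0.0304 -0.0102]
leverend [-0.0271 -0.0536]
levertop [-0.0232 -0.0412]
post [-0.0114 -0.1047]
plate1 [ 0.0066 -0.1049]
wingc [ 0.0455 -0.0557]
bush [ 0.39815832 -0.2487297   0.028     ] [ 0.398584   -0.24810113  0.028     ]
```

```bash
cat >> h.py <<'E'
TH=.951
ex=np.array([np.sin(TH),-np.cos(TH),0]);ey=np.array([np.cos(TH),np.sin(TH),0])
PIN=np.array([.4504,.0094,0])
E
python3 - <<'E'
from h import *
B=np.array([.3984,-.2484,0]); z=np.array([0,0,1.])
manip.move_to(B+.06*z,R(TH))
manip.servo_line(B+.001*z,vel=.12,threshold=15)
print("down",manip.read_eef_pos(),manip.read_contact_force())
manip.command_gripper(0.0)
print("gap",manip.read_finger_gap(),manip.read_grip_force(),manip.read_time_s())
manip.servo_line(B+.1*z,vel=.2)
manip.move_to(PIN+.1*z,R(TH))
snap("w_held")
print(manip.read_finger_gap(),manip.read_eef_pos()-PIN,manip.read_contact_force(),manip.read_time_s())
E
```

```text
down [ 0.39884565 -0.24825237  0.00162207] [ 0.4696526  -0.25127593 -0.72547258]
gap 0.6308226025735739 63.41852903366089 4.4833
0.633492990180006 [-0.00013949 -0.00098496  0.09956409] [-0.59276348  0.50020875 -0.9349382 ] 6.2
```

View pics/w_held.png

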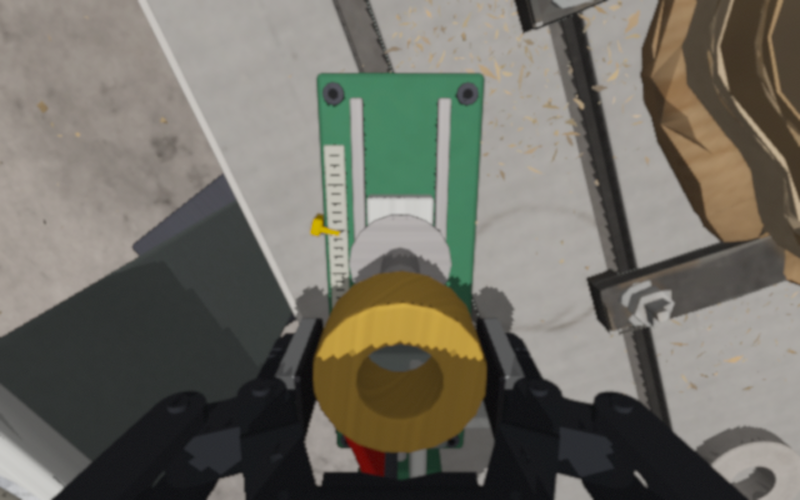

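```bash
python3 - <<'E'
from h import *
m=dict(np.load("pics/w_held.npz")); p=manip.read_eef_pos()
d=ray(m,(320,.8*378),p[2]-.001+.028)-p; print("bush off x,y",d@ex,d@ey)
d=ray(m,(320,.8*378),.128)-PIN
T=PIN-ey*np.clip(d@ey,-.003,.003)*.5; z=np.array([0,0,1.])
print(manip.servo_line(T+.031*z,vel=.07,threshold=10),manip.read_eef_pos(),manip.read_contact_force())
print(manip.read_time_s())
E
```

```text
bush off x,y -0.0005583684292896423 0.0003944393348342314
False [0.4505932  0.00920516 0.03150043] [-0.03758646 -0.44555988 -1.17619043]
7.3333
```

```bash
python3 - <<'E'
from h import *
p=manip.read_eef_pos(); z=np.array([0,0,1.])
print(manip.servo_line(p*[1,1,0]+.0255*z,vel=.03,threshold=5),manip.read_eef_pos(),manip.read_contact_force())
manip.command_gripper(.95); print(manip.read_finger_gap(),manip.read_contact_force())
manip.servo_line(PIN+.13*z,vel=.2)
manip.move_to(PIN-.06*ey+.14*z,R(TH))
snap("w_on",s=1.25)
im=cv2.imread("pics/raw_w_on.png")
print(manip.read_time_s())
E
```

```text
True [0.4514627  0.00943526 0.02836885] [-0.81063663  1.43218564  5.42143638]
0.9471730293556295 [ 0.62281006 -0.10974764 -0.01928366]
9.0
```

View pics/w_on.png

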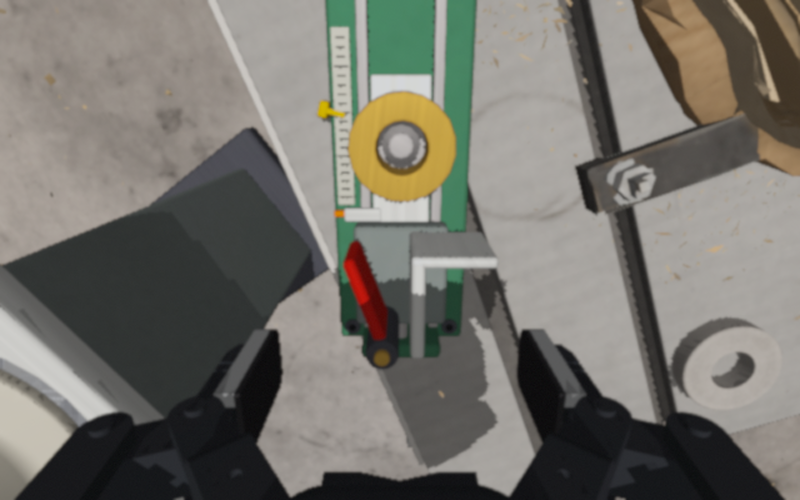

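```bash
python3 - <<'E'
import cv2,numpy as np
im=cv2.imread("pics/raw_w_on.png")[75:185,245:345]
cv2.imwrite("pics/crop2.png",cv2.resize(im,None,fx=5,fy=5,interpolation=cv2.INTER_CUBIC))
E
```

```text
(no output)
```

View pics/crop2.png

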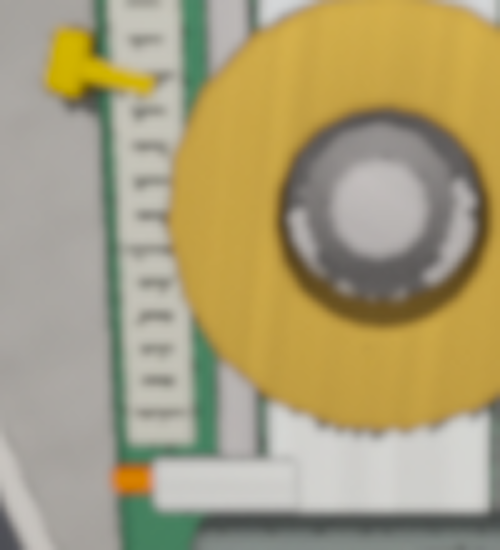

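```bash
python3 - <<'E'
from h import *
m1=dict(np.load("pics/w_stop.npz"));m2=dict(np.load("pics/w_on.npz"));m3=dict(np.load("pics/w_held.npz"))
def PM(m):
    E=m["extrinsics"];W=np.linalg.inv(E);return m["K"]@np.diag([1,-1,-1])@W[:3]
def tri(a,b,ma=m1,mb=m2):
    X=cv2.triangulatePoints(PM(ma),PM(mb),np.array(a,float).reshape(2,1),np.array(b,float).reshape(2,1)).ravel();return X[:3]/X[3]
c1=lambda x,y:(250+x/3.1,120+y/3.1); c2=lambda x,y:(245+x/5,75+y/5)
f=lambda p:np.round([(p-PIN)@ex,(p-PIN)@ey,p[2]],4)
print("ptr",f(tri(c1(80,263),c2(112,480))),"tip",f(tri(c1(105,77),c2(155,82))),"body",f(tri(c1(65,65),c2(70,62))))
print("pintip",f(tri(c1(212,158),c2(382,210))))
for z in(.012,.016,.02):
    print(z,[f(ray(m2,c2(*q),z)) for q in((112,480),(155,82),(107,73),(70,62),(130,248),(170,250))])
for q in((320,.8*146),):print(f(ray(m2,q,.06)))
g=lambda u,v,z:f(ray(m2,(u*.8,v*.8),z))
print("lever end",g(352,243,.079),g(345,262,.079),"wing",g(497,262,.084),g(424,268,.084),g(412,262,.084),"plate -y end",g(417,357,.084),"post",g(381,357,.085))
E
```

```text
ptr [-0.0402 -0.0436  0.0243] tip [-0.0324  0.0136  0.0184] body [-0.0449  0.0164  0.015 ]
pintip [ 0.0001 -0.0007  0.0583]
0.012 [array([-0.0422, -0.0467,  0.012 ]), array([-0.033 ,  0.0135,  0.012 ]), array([-0.04  ,  0.0148,  0.012 ]), array([-0.0454,  0.0163,  0.012 ]), array([-0.0378, -0.0106,  0.012 ]), array([-0.0317, -0.0109,  0.012 ])]
0.016 [array([-0.0416, -0.0457,  0.016 ]), array([-0.0326,  0.0136,  0.016 ]), array([-0.0395,  0.0149,  0.016 ]), array([-0.0447,  0.0164,  0.016 ]), array([-0.0372, -0.0101,  0.016 ]), array([-0.0313, -0.0104,  0.016 ])]
0.02 [array([-0.041 , -0.0447,  0.02  ]), array([-0.0321,  0.0137,  0.02  ]), array([-0.0389,  0.0149,  0.02  ]), array([-0.0441,  0.0164,  0.02  ]), array([-0.0367, -0.0097,  0.02  ]), array([-0.0308, -0.01  ,  0.02  ])]
[-0.0006 -0.0005  0.06  ]
lever end [-0.0239 -0.0448  0.079 ] [-0.0277 -0.0546  0.079 ] wing [ 0.0459 -0.0528  0.084 ] [ 0.0109 -0.0559  0.084 ] [ 0.0051 -0.0528  0.084 ] plate -y end [ 0.0082 -0.1051  0.084 ] post [-0.0104 -0.1045  0.085 ]
```

```bash
python3 - <<'E'
from h import *
z=np.array([0,0,1.]); P=PIN-.08*ey
manip.command_gripper(.8)
A=P-.004*ex+.006*ey
manip.servo_line(A+.13*z,vel=.2)
print(manip.servo_line(A+.046*z,vel=.12,threshold=10),manip.read_contact_force())
print(manip.servo_line(P-.004*ex+.0715*ey+.046*z,vel=.04,threshold=25))
e=manip.read_eef_pos()-P; F=manip.read_contact_force()
print("tcp rel",e@ex,e@ey,e[2],"F",F@ex,F@ey,F[2],manip.read_time_s(),manip.read_finger_gap())
snap("w_push",s=1.25)
E
```

```text
False [-0.02562963 -0.08588974  0.17158053]
False
tcp rel -0.004044141320630034 0.07138276092119297 0.04593738821849386 F 1.7654427977073608 -3.2230776353237918 0.7610891320195612 12.1667 0.7993406887720572
```

View pics/w_push.png

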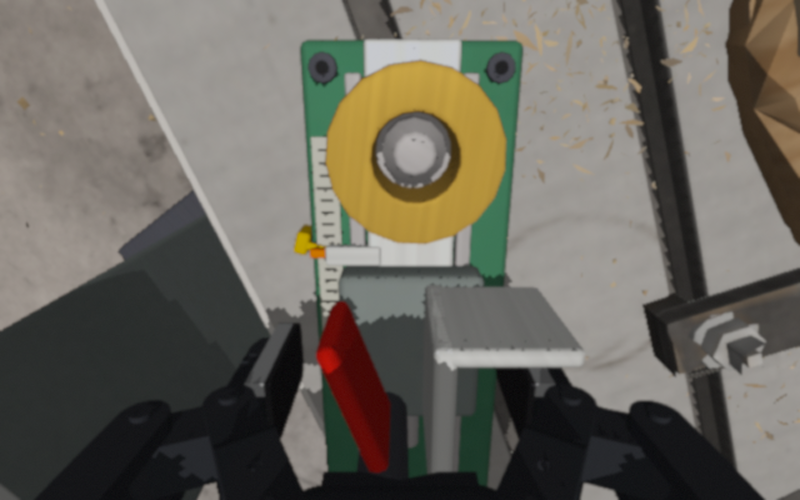

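```bash
python3 - <<'E'
from h import *
f=lambda p:np.round([(p-PIN)@ex,(p-PIN)@ey],4)
for n in("w_on","w_push"):
    m=dict(np.load(f"pics/{n}.npz")); im=cv2.imread(f"pics/raw_{n}.png"); h=cv2.cvtColor(im,cv2.COLOR_BGR2HSV)
    sub=np.zeros(h.shape[:2],bool); sub[60:215,230:275]=1
    for c,lo,hi in(("orange",8,19),("yellow",22,32)):
        k=(h[...,0]>=lo)&(h[...,0]<=hi)&(h[...,1]>180)&(h[...,2]>130)&sub
        v,u=np.nonzero(k); 
        if len(u): print(n,c,len(u),u.min(),u.max(),v.min(),v.max(),u.mean().round(1),v.mean().round(1),[f(ray(m,(u.mean(),v.mean()),z)) for z in(.012,.018,.024)])
    # bush top outline
    k=((h[...,0]>=15)&(h[...,0]<=28)&(h[...,1]>110)&(h[...,2]>100)).astype(np.uint8); k[:,:270]=0;k[:, 450:]=0
    c=max(cv2.findContours(k,cv2.RETR_EXTERNAL,cv2.CHAIN_APPROX_NONE)[0],key=cv2.contourArea)
    e=cv2.fitEllipse(c);print("bush",e[0],e[1],f(ray(m,e[0],.054)))
m=dict(np.load("pics/w_push.npz"));print("pin",f(ray(m,(.8*415,.8*153),.06)))
E
```

```text
w_on orange 28 268 274 168 172 270.9 170.1 [array([-0.0394, -0.046 ]), array([-0.0385, -0.0445]), array([-0.0377, -0.043 ])]
w_on yellow 127 255 274 81 93 261.1 87.9 [array([-0.0439,  0.016 ]), array([-0.0429,  0.0161]), array([-0.0419,  0.0161])]
bush (321.489501953125, 116.80449676513672) (85.19896697998047, 85.77438354492188) [ 0.0003 -0.001 ]
w_push orange 73 248 258 198 205 253.4 201.8 [array([-0.0398,  0.0117]), array([-0.0386,  0.0137]), array([-0.0374,  0.0157])]
w_push yellow 200 236 257 185 202 243.0 194.2 [array([-0.0451,  0.0159]), array([-0.0437,  0.0178]), array([-0.0423,  0.0197])]
bush (334.29058837890625, 121.46028900146484) (138.45204162597656, 145.4041290283203) [0.001  0.0581]
pin [-0.0001  0.0583]
```

```bash
python3 - <<'E'
from h import *
z=np.array([0,0,1.]); P=PIN-.08*ey
manip.servo_line(P+.0718*ey+.046*z,vel=.03,threshold=25)
manip.command_gripper(0.0); manip.dwell(.3)
e=manip.read_eef_pos()-P; F=manip.read_contact_force()
print("tcp rel",e@ex,e@ey,e[2],"F",F@ex,F@ey,F[2],manip.read_time_s(),"gap mm",85*manip.read_finger_gap(),manip.read_grip_force())
m=snap("w_clamp")
f=lambda p:np.round([(p-PIN)@ex,(p-PIN)@ey],4)
im=cv2.imread("pics/raw_w_clamp.png"); h=cv2.cvtColor(im,cv2.COLOR_BGR2HSV)
sub=np.zeros(h.shape[:2],bool); sub[60:215,220:275]=1
k=(h[...,0]>=8)&(h[...,0]<=19)&(h[...,1]>180)&(h[...,2]>130)&sub
v,u=np.nonzero(k);print(len(u),u.min(),u.max(),v.min(),v.max(),[f(ray(m,(u.mean(),v.mean()),z)) for z in(.012,.018,.024)])
k=((h[...,0]>=15)&(h[...,0]<=28)&(h[...,1]>110)&(h[...,2]>100)).astype(np.uint8); k[:,:270]=0;k[:, 450:]=0
c=max(cv2.findContours(k,cv2.RETR_EXTERNAL,cv2.CHAIN_APPROX_NONE)[0],key=cv2.contourArea)
e=cv2.fitEllipse(c);print("bush",e[0],f(ray(m,e[0],.054)))
# last picture: full view left, zoom of pointer right
a=im[60:400,200:450]; a=cv2.resize(a,(400,544),interpolation=cv2.INTER_CUBIC)
b=cv2.resize(im[165:233,220:270],(400,544),interpolation=cv2.INTER_CUBIC)
cv2.imwrite("pics/final.png",np.hstack([a,b]))
E
```

```text
tcp rel 0.0007906266186734554 0.07206831253371332 0.04649148490347594 F 4.463082087023235 -3.4501496676187196 3.846140468046602 13.2833 gap mm 21.919873902599683 62.925233244895935
74 238 249 198 205 [array([-0.04  ,  0.0123]), array([-0.0387,  0.0143]), array([-0.0373,  0.0163])]
bush (325.7290344238281, 121.54718780517578) [0.0026 0.0586]
```

View pics/final.png

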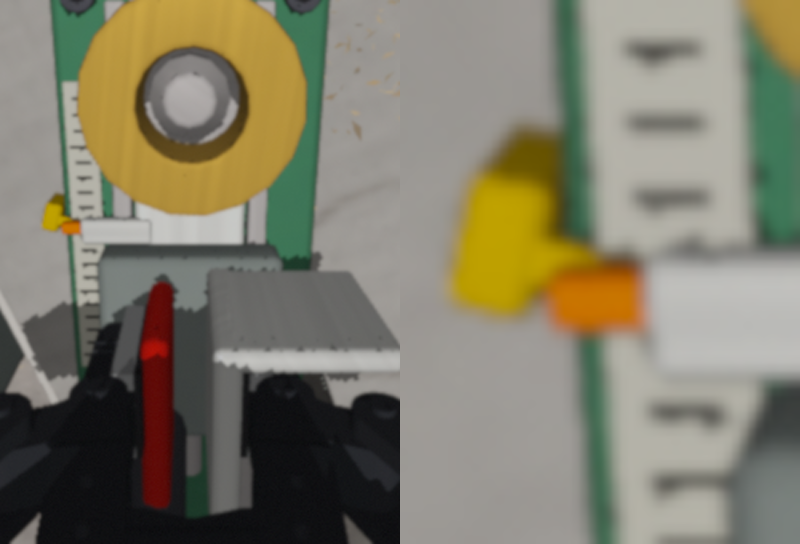

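```bash
python3 - <<'E'
from h import *
f=lambda p:np.round([(p-PIN)@ex,(p-PIN)@ey],4)
m=manip.camera_model("top"); manip_im=manip.read_camera("top"); cv2.imwrite("pics/raw_top1.png",cv2.cvtColor(manip_im,cv2.COLOR_RGB2BGR))
ptr0=PIN-.041*ex-.045*ey+[0,0,.02]; mk=PIN-.04*ex+.015*ey+[0,0,.014]
for n,pts in(("top0",dict(ptr=ptr0,mark=mk,pin=PIN+[0,0,.06])),("top1",dict(mark=mk))):
    h=cv2.cvtColor(cv2.imread(f"pics/raw_{n}.png"),cv2.COLOR_BGR2HSV)
    for k,p in pts.items():
        q=proj(m,p); u,v=np.round(q).astype(int); print(n,k,q.round(1)); w=h[v-4:v+5,u-5:u+6]
        if k!="pin":
            print("H\n",w[...,0],"\nS\n",w[...,1])
# joint z,y fit for the pointer from wrist views
def cen(n,box):
    h=cv2.cvtColor(cv2.imread(f"pics/raw_{n}.png"),cv2.COLOR_BGR2HSV); x0,y0,x1,y1=box
    k=np.zeros(h.shape[:2],bool);k[y0:y1,x0:x1]=1
    k&=(h[...,0]>=6)&(h[...,0]<=20)&(h[...,1]>150)&(h[...,2]>130); v,u=np.nonzero(k); return u.mean(),v.mean(),len(u)
for n,b,t in(("w_stop",(270,198,290,212),0),("w_on",(262,160,285,180),0),("w_push",(240,190,265,210),.0587),("w_clamp",(232,190,255,210),.0592)):
    c=cen(n,b);mm=dict(np.load(f"pics/{n}.npz"));print(n,np.round(c,1),[(f(ray(mm,c[:2],z))-[0,t]).round(4) for z in(.012,.018,.024)])
E
```

```text
top0 ptr [309.9 284.2]
H
 [[ 71  60  27  30  30  30  48  78  95  66  83]
 [ 18  73  66  39  27  45  73  99  70  54  70]
 [ 18  23  68  71  45  76  17 120 102  60  73]
 [ 30  20  12  72  79  29  16  13 101  73  74]
 [ 20  15  38  12  98  15  13  25  76  73  75]
 [ 17  30  35  23  75  11  11  81  74  74  74]
 [ 30  30  15  30  30  30  60  60  72  74  76]
 [ 38  38  20  30  23  40  20  15   6  69  74]
 [ 30  38  30  36  15  30  18  40  30   9  70]] 
S
 [[ 60  28  16  18  16  15  21  17   9   7   6]
 [ 12  82  43  18  14  17  20  14   4   8  23]
 [ 10  10  34  80  17  67  89   3   7   7 101]
 [  8   6  10  14  73 100 215 197  16  71 133]
 [  6   8   8  10  10 169 207 131 138 120 122]
 [ 15  10  13   9   4  37  63  54 126 122 122]
 [  9  11   9  11   7   6   2   8  67 121 127]
 [  9   9   7   9   9   6  12   8  12  41 114]
 [ 13   9   4  11   9   6  11   6   6  14  25]]
top0 mark [290.3 268.8]
H
 [[ 72  38  33  30  30  30  27  30  65  73  74]
 [ 60  69  60  33  30  27  30  25  17  51  73]
 [ 12   0  73  70  37  36  53  28  22  30  49]
 [ 24   8   0  78  78  77  23  23  23  23  34]
 [ 30  
[... 1095 characters left out ...]
26 21 23 25]
 [23 26 23 21 25 25 23 25 21 21 21]
 [23 23 25 25 23 23 23 26 23 27 25]
 [22 20 24 22 20 24 24 20 22 22 26]
 [22 22 22 22 24 24 22 24 24 24 20]
 [24 25 24 26 25 26 24 22 25 26 24]
 [23 24 22 23 24 25 26 27 24 21 21]
 [22 23 23 21 25 23 23 19 21 23 23]]
w_stop [278.4 204.   23. ] [array([-0.0391, -0.047 ]), array([-0.0384, -0.0449]), array([-0.0377, -0.0428])]
w_on [271.  170.5  38. ] [array([-0.0394, -0.0463]), array([-0.0385, -0.0448]), array([-0.0376, -0.0433])]
w_push [253.6 201.9  90. ] [array([-0.0397, -0.0471]), array([-0.0385, -0.045 ]), array([-0.0373, -0.043 ])]
w_clamp [243.8 201.7  88. ] [array([-0.0402, -0.047 ]), array([-0.0388, -0.0449]), array([-0.0374, -0.0429])]
```

```bash
python3 - <<'E'
from h import *
P=PIN-.08*ey
p=manip.read_eef_pos(); manip.servo_line(p+.0006*ey,vel=.01); manip.dwell(.3)
e=manip.read_eef_pos()-P; print(e@ey,manip.read_contact_force(),manip.read_finger_gap()*85,manip.read_grip_force(),manip.read_time_s())
print(manip.hand_in())
E
```

```text
0.0727048791910297 [-1.12712886 -4.1847978   1.87097608] 21.96842786029231 61.63209579885006 13.9583
the job is handed in; nothing more can be done
None
```

I handed the job in at about 14 s: the bush is down on the pin and released, the slide was pushed to the mark with the lever open, and the lever is pinched closed and still held at about 62 N. I put the pointer within about 1 mm of the mark's line; the yellow clip sits slightly askew, so I took the line where it crosses the plate's edge.

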